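Dress the reception table: set the candles in their matching brass dishes

ROBOT

A 6-joint arm with a two-finger parallel gripper is mounted at the origin on the work surface. World frame = base frame: x ahead of the robot, y to its left, z up, the work surface at z = 0. Lengths are in m, angles in rad, forces in N, time in s.
With the tool pointing down it reaches from about 0.15 to 0.775 m from the base axis. Payload 6.1 kg.
Tool frame: the origin (TCP) lies midway between the tips of the shut fingers; the grasp point (between the pads) lies 19 mm behind it; z points along the fingers, y is the line along which they close (so a half turn about z gives the same grasp; the last joint's range is limited). The gripper opens to 85 mm and grips with 20 to 120 N. Pads are 22 mm wide; open, the fingers measure 114 mm over their backs; the gripper's body (76 mm by 85 mm) begins 54 mm behind the grasp point. The pads swing forward as they close: fully open they stand 13 mm farther back than shut.
Start: joints at [1.212, 0.126, -0.04, 1.405, 0, 1.571], TCP at [0.184, 0.492, 0.231] pointing down, gripper open.
Joint ranges: [-2.72, 2.72], [-0.95, 1.95], [-1.27, 1.35], [-1.78, 2.02], [-1.46, 1.47], [-3.14, 3.14]. Speed limits (rad/s): [2.39, 2.39, 3.01, 3.14, 3.14, 3.14].

INTERFACE

Orientations are given as [roll, pitch, yaw] about the fixed x, y, z axes, in that order (R = Rz(yaw) Ry(pitch) Rx(roll)).
In Python, from cell import get_obs, optics, job gives the robot as it stands.
- The arm moves only by the tool jog_arm, never from a script. Its argument "plan" is a list of rows, each an object with "translation": the shift along the tool's x, y, z in mm, a list of three; "dr": the turn, a rotation vector about the tool's x, y, z in degrees, a list of three. In form: [{"translation": [x, y, z], "dr": [rx, ry, rz]}, ...]. A call has exactly 8 rows; each row shifts and turns the commanded pose from where the row before left it, along the tool's axes as they then stand; what a row does not reach is not made up. A row lasts 1/8 s, in which the tool goes at most 62.5 mm and 10.7 degrees, less where a joint would pass 70% of its speed; a pose out of reach is approached as far as the arm can. A call is refused whole if a number of a shift passes 62.5 or a number of a turn 10.7, either way. A call with a gripper value outside its range is refused whole. "jaw" is the opening, from -1 (shut) to 1 (fully open), set as the call begins (left out, the last holds). The fingers move at their own pace and stop on an object; "newtons" is the grip in N (left out, the last holds). Time passes only in rows, so rows that do not move let the fingers close, or fill a call up. It gives the time, the measured TCP pose, the force, the opening and the grip force at its end, in the units of the state.
- get_obs(): the state, without advancing time (a new reading comes with each control period).
- optics.capture(name): name is "side" or "top"; returns a dict with "img" (480x640x3 uint8, blue, green, red), "camera_matrix" (3x3 intrinsics, pixels), "k1" (the pictures are not rectified: a ray, as slopes to the right and down, at radius r is drawn at 1 + k1 r^2 times it, then the intrinsics apply), "rvec" (rotation vector, rad) and "tvec" (3), from world to camera coordinates, as OpenCV has them. Camera axes: x right, y down, z forward; pixel columns grow to the right and rows downward; lengths in m; the calibration is good to about 2 mm. A picture is of the moment at which its call begins. There is no depth.
- job.hand_in(): hands the job in; it is judged then, once.
The state is a dict: "time_s": time; "qpos": joint angles; "qd": joint speeds; "joint_efforts": joint torques, N m; "tcp_pos": TCP position; "tool_rot": TCP orientation; "force": force on the tool from outside, world axes, zero at the start; "ft_torque": the same for the moment, N m; "grip_width": opening from 0.0 (shut) to 1.0 (fully open); "grasp_force": force on a finger pad.
Only numpy, scipy, OpenCV 4.12 (cv2) and the standard library are available. Lean on these libraries where they do the work, as an engineer would, in place of code of your own. Each camera call takes 0.05 s, during which the arm holds its last target. There are 200 camera calls.

TASK

Set the square candle and the oblong three-wick candle upright and flat inside the brass dishes of their own shape, each in line with its dish's sides. Set the low marble riser flat in the round dish first, and then stand the slim round candle upright in the middle of the riser's top. Leave the dishes, the bud vase, the green goblet and the empty brass candlestick standing where they are.

Things in the scene. Friction and masses are not known exactly. Their poses are not given: they have to be found in the camera images.
- square_candle: square pillar candle of ivory wax (rigid, battery type), 50 x 50 mm, 90 mm tall, one short black wick in the middle of its top, loose, standing. Origin: centre of its underside; z up, x and y along its sides. About 0.2 kg.
- oblong_candle: oblong ivory candle with three short black wicks in a row, 100 mm (its x) by 45 mm (its y), 60 mm tall, loose, standing. Origin: centre of its underside; z up. About 0.24 kg.
- slim_candle: slim round ivory candle, 40 mm diameter, 80 mm tall, one wick, loose, standing. Origin: centre of its underside; z along its axis, up. About 0.1 kg.
- riser: low round drum of white marble without a wick, 60 mm diameter, 40 mm tall, flat top, loose, standing. Origin: centre of its underside; z up. About 0.28 kg.
- square_dish: square brass dish, outside 82 x 82 mm, 12 mm high, rim 4 mm thick, inside 74 x 74 mm, floor 4 mm thick. It stands loose on the table (0.4 kg). Origin: centre of its underside; z up, x and y along its sides.
- oblong_dish: oblong brass dish, outside 132 mm (its x) by 77 mm (its y), 12 mm high, rim 4 mm thick, inside 124 x 69 mm, floor 4 mm thick. Loose (0.5 kg). Origin: centre of its underside; z up.
- round_dish: round brass dish, outside diameter 92 mm, 12 mm high, rim 4 mm thick, inside diameter 84 mm, floor 4 mm thick. Loose (0.4 kg). Origin: centre of its underside; z up.
- vase: clear glass bud vase with one orange flower, 60 mm diameter, 130 mm tall with the flower, loose; not to be disturbed. Origin: centre of its underside.
- goblet: green glass goblet with a stem, 68 mm diameter at its foot, 125 mm tall, loose; not to be disturbed. Origin: centre of its underside.
- candlestick: empty brass candlestick, 72 mm diameter at its foot, 120 mm tall, loose; not to be disturbed. Origin: centre of its underside.
There are look-alikes about, which are no part of the job. What is shaped like the square_dish but pink is not meant. Leave any red look-alike of the oblong_candle alone.

How it is judged:
On the way, in this order (a step that is already met when the one before it is completed fails the run):
1. the riser stands flat in the round dish (horizontal distance between riser and round_dish below 0.015 m and z of riser in the frame of round_dish between 0 and 0.008 m and angle between riser's own z axis and vertical below 0.08 rad), for 0.2 s.
2. the slim candle stands upright on the riser, in the round dish (all of step 1 and horizontal distance between slim_candle and riser below 0.012 m and z of slim_candle in the frame of riser between 0.036 and 0.044 m and angle between slim_candle's own z axis and vertical below 0.08 rad), for 0.2 s.
At the end, for the whole second after the job is handed in: Riser flat on the round dish's floor; slim candle on the riser, centred within 12 mm; square and oblong candles flat on the floors of their own dishes, within 0.3 rad of the dish's sides (quarter turns of the square one count alike); all upright within 0.08 rad, at rest (all of step 2 and horizontal distance between square_candle and square_dish below 0.019 m and z of square_candle in the frame of square_dish between 0 and 0.008 m and angle between each of square_candle, oblong_candle's own z axis and vertical below 0.08 rad and (angle between the x axis of square_candle and the x axis of square_dish, either way round below 0.3 rad or angle between the x axis of square_candle and the y axis of square_dish, either way round below 0.3 rad) and horizontal distance between oblong_candle and oblong_dish below 0.019 m and z of oblong_candle in the frame of oblong_dish between 0 and 0.008 m and angle between the x axis of oblong_candle and the x axis of oblong_dish, either way round below 0.3 rad and linear speed of each of square_candle, oblong_candle, slim_candle, riser below 0.02 m/s and angular speed of each of square_candle, oblong_candle, slim_candle, riser below 0.2 rad/s); the robot touches nothing.
It fails at once if a dish is shifted by more than 30 mm (distance of any of square_dish, oblong_dish, round_dish from where it was at the start of the episode above 0.03 m).
It fails at once if the vase, goblet or candlestick is shifted by more than 30 mm or knocked over (distance of any of vase, goblet, candlestick from where it was at the start of the episode above 0.03 m or angle between any of vase, goblet, candlestick's own z axis and vertical above 0.5 rad).
It also fails if it takes over 128 s, if anything falls off the work surface, if the arm or the gripper's body presses on something with over 40 N, if the wrist force passes 120 N, or if a joint passes its speed limit or range.

## Working session

There is one attempt and no reset: what is moved stays moved. The work goes in short steps, Python scripts to look and compute and a tool call to move; the robot and the scene stay as the last step left them, time stands still between calls to the robot, and variables do not carry over. Pictures are saved under pics/ and viewed, at most 14 in all, crops included, and the job is handed in when it is done.

Besides the shell and the picture viewer there is one more tool, called after ">>>" in YAML: its name, and indented under it one key for each argument. jog_arm: Moves the arm, as the interface text tells. Its arguments: {"type":"object","properties":{"plan":{"type":"array"},"jaw":{"type":"number"},"newtons":{"type":"number"}},"required":["plan"]}

```bash
mkdir -p pics; ls; python3 - <<'E'
from cell import get_obs, optics
import cv2
for n in("top","side"):
    c=optics.capture(n); cv2.imwrite(f"pics/{n}0.png",c["img"])
    print(n,c["camera_matrix"],c["k1"],c["rvec"],c["tvec"])
print(get_obs())
E
```

```text
pics
top [[451.17137035   0.         323.47959478]
 [  0.         451.17137035 239.59146666]
 [  0.           0.           1.        ]] -0.03198226848119371 [ 2.17519548 -2.14393569  0.11685189] [-0.01929585  0.45024315  1.03706649]
side [[575.50917803   0.         327.99446923]
 [  0.         575.50917803 241.73589898]
 [  0.           0.           1.        ]] -0.11080534680140479 [ 2.25427045 -0.71934702  0.33129333] [-0.35209036  0.19356769  1.09668858]
{'time_s': 0.1, 'qpos': array([ 1.21200553e+00,  1.26363329e-01, -4.05058754e-02,  1.40538559e+00,
       -1.61615317e-05,  1.57079459e+00]), 'qd': array([ 0.00041324, -0.00243381,  0.00248403, -0.00094055, -0.00062944,
       -0.00034005]), 'joint_efforts': array([ 1.32751284e-03, -4.36907065e+01,  3.53606522e+01,  1.37246086e-02,
        9.03716500e-05, -6.60917891e-06]), 'tcp_pos': array([0.18422835, 0.49123193, 0.23058395]), 'tool_rot': array([-3.14013419e+00,  1.61589807e-05,  2.78280361e+00]), 'force': array([-0.25930828,  0.00143862,  0.51690631]), 'ft_torque': array([-0.00699187,  0.01363841,  0.0007055 ]), 'grasp_force': 0.0, 'grip_width': 0.9961078754048662}
```

View pics/top0.png

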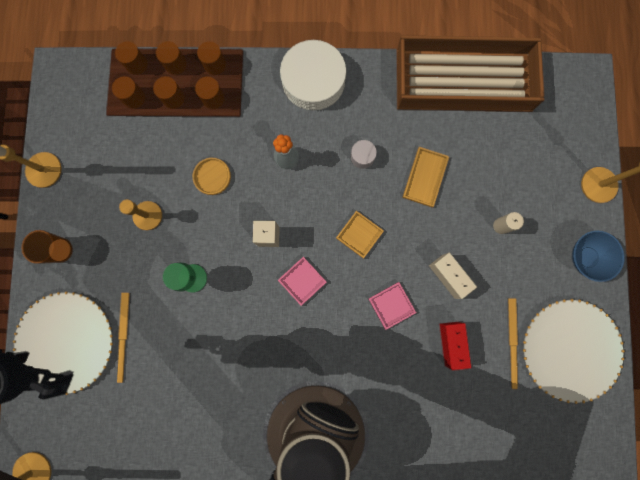

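View pics/side0.png

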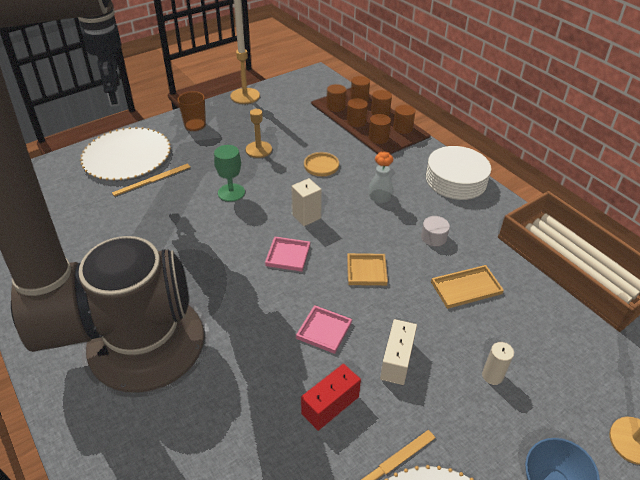

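The top view shows these candidates:
- **Riser:** the wickless drum at (363,152). The plate stack at (313,75) is too large.
- **Slim candle:** (511,222). The tapers in the box are not it.
- **Square candle:** (265,232).
- **Oblong candle:** ivory one at (455,276). The red one at (456,345) is a decoy.
- **Square dish:** brass one at (361,234). The pink ones at (303,281) and (392,305) are decoys.
- **Oblong dish:** (426,177).
- **Round dish:** (211,176).
- **Keep clear of:** vase (284,150), goblet (185,277) and candlestick (145,213).

Next I'll measure them and check the choice in one crop.

```bash
cat > h.py <<'E'
import numpy as np, cv2
from cell import get_obs, optics, job
def cast(c,px,z):
    n=cv2.undistortPoints(np.float64(px).reshape(-1,1,2),c["camera_matrix"],np.array([c["k1"],0,0,0.]))[:,0]
    R=cv2.Rodrigues(np.float64(c["rvec"]))[0]; o=-R.T@np.ravel(c["tvec"])
    d=np.c_[n,np.ones(len(n))]@R
    return (o+d*((z-o[2])/d[:,2])[:,None])
def blob(c,m,seed,r=45):
    k=np.zeros_like(m); cv2.circle(k,seed,r,255,-1)
    cs=cv2.findContours(m&k,cv2.RETR_EXTERNAL,cv2.CHAIN_APPROX_NONE)[0]
    return max(cs,key=cv2.contourArea)
def rect(P):
    (x,y),(w,h),a=cv2.minAreaRect(np.float32(P[:,:2]*1000)); 
    if w<h: w,h,a=h,w,a+90
    return np.round([x,y,w,h,(a+90)%180-90],1)   # mm, long side angle deg
E
cat > m.py <<'E'
from h import *
c=optics.capture("top"); im=c["img"]; hsv=cv2.cvtColor(im,cv2.COLOR_BGR2HSV)
brass=cv2.inRange(hsv,(10,100,90),(28,255,255))
for n,s in dict(sq=(361,234),ob=(426,177),rd=(211,176)).items():
    P=cast(c,blob(c,brass,s)[:,0].astype(float),.012); print(n,rect(P), np.round(cv2.minEnclosingCircle(np.float32(P[:,:2]*1000))[0],1))
g=hsv[...,2]
for n,s,r in(("sqc",(265,232),25),("obc",(455,276),35),("slim",(510,222),22),("riser",(363,152),22)):
    x,y=s; p=hsv[y-r:y+r,x-r:x+r]
    print(n,np.histogram(p[...,2],bins=range(90,260,10))[0])
tiles=[cv2.resize(im[y-38:y+38,x-38:x+38],(380,290),interpolation=cv2.INTER_CUBIC) for x,y in((265,232),(455,276),(510,222),(363,152))]
cv2.imwrite("pics/crop1.png",np.vstack([np.hstack(tiles[:2]),np.hstack(tiles[2:])]))
E
python3 m.py
```

```text
sq [466.9 -98.7  84.3  83.2 -35.8] [466.7 -98.6]
ob [ 610.1 -258.5  134.6   79.4  -17.9] [ 610.1 -258.4]
rd [604.3 263.7  93.3  89.8 -89.3] [604.  263.7]
sqc [824 417  37   3   3   1   9   6   8  23  55 379   0   0   0   0]
obc [2031  715   47  184   41   22   30   32   25   25   95  647    0    0
    0    0]
slim [843 228  41  55 110  16  10   4  13  25  62 115   0   0   0   0]
riser [620 294  23  18  12  13  52 200 195   0   0   0   0   0   0   0]
```

View pics/crop1.png

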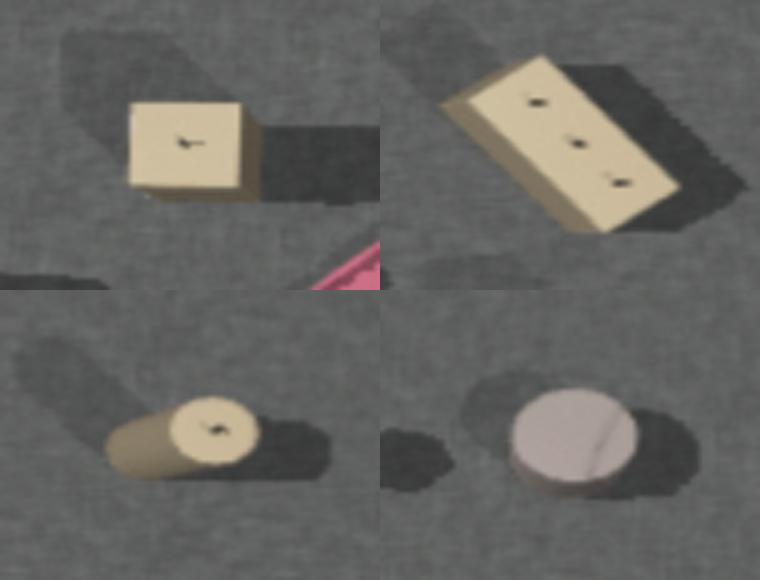

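The crop confirms the choice. It shows an ivory square with one wick, an ivory oblong with three wicks, a slim round candle with a wick, and a marble drum without one. The top faces are clearly brighter than the sides, so I can threshold on brightness.

```bash
cat > t.py <<'E'
from h import *
def tops(c,items):
    v=cv2.cvtColor(c["img"],cv2.COLOR_BGR2HSV)[...,2]
    for n,s,r,z,th in items:
        m=cv2.morphologyEx((v>th).astype(np.uint8)*255,cv2.MORPH_CLOSE,np.ones((3,3)))
        P=cast(c,blob(c,m,s,r)[:,0].astype(float),z); print(n,rect(P),np.round(P[:,:2].mean(0)*1000,1))
if __name__=="__main__":
    tops(optics.capture("top"),(("sqc",(265,232),25,.09,170),("obc",(455,276),40,.06,170),("slim",(512,221),22,.08,165),("riser",(363,152),22,.04,145)))
    tops(optics.capture("side"),(("sqc",(307,188),20,.09,185),("slim",(501,352),16,.08,185)))
E
python3 t.py
python3 - <<'E'
from h import *
for n,px in(("vase",(284,144)),("candlestick",(147,215)),("goblet",(192,278))):print(n,cast(optics.capture("top"),[px],0 if n!="vase" else .12))
E
```

```text
sqc [459.4 120.3  47.2  47.  -89.2] [459.7 119.9]
obc [ 369.7 -311.7   97.7   42.6   38.2] [ 369.8 -311.9]
slim [ 494.6 -441.9   36.9   36.4   -1.9] [ 493.8 -442. ]
riser [ 6.612e+02 -1.050e+02  5.660e+01  5.480e+01  4.000e-01] [ 660.5 -104.8]
sqc [4.596e+02 1.239e+02 4.990e+01 4.880e+01 2.000e-01] [459.6 123.6]
slim [ 494.6 -439.8   39.9   36.5  -36.1] [ 494.5 -440.3]
vase [[0.65043408 0.07668267 0.12      ]]
candlestick [[0.50784661 0.41989474 0.        ]]
goblet [[0.35616351 0.30161168 0.        ]]
```

>>> jog_arm:
  plan:
    - {"translation":[0,0,0],"dr":[0,0,9.92]}
    - {"translation":[0,0,0],"dr":[0,0,9.92]}
    - {"translation":[0,0,0],"dr":[0,0,9.92]}
    - {"translation":[0,0,0],"dr":[0,0,9.92]}
    - {"translation":[0,0,0],"dr":[0,0,9.92]}
    - {"translation":[0,0,0],"dr":[0,0,9.92]}
    - {"translation":[0,0,0],"dr":[0,0,9.92]}
    - {"translation":[0,0,0],"dr":[0,0,0]}
  jaw: 1
  newtons: 40

```text
time_s: 1.4
tcp_pos: [0.1844, 0.4915, 0.2313]
tool_rot: [3.142, -0.0, 1.573]
force: [0.0, 0.6, 0.1]
grip_width: 1.002
grasp_force: 0.0
```

>>> jog_arm:
  plan:
    - {"translation":[-37.3,29.8,0],"dr":[0,0,0]}
    - {"translation":[-37.3,29.8,0],"dr":[0,0,0]}
    - {"translation":[-37.3,29.8,0],"dr":[0,0,0]}
    - {"translation":[-37.3,29.8,0],"dr":[0,0,0]}
    - {"translation":[-37.3,29.8,0],"dr":[0,0,0]}
    - {"translation":[-37.3,29.8,0],"dr":[0,0,0]}
    - {"translation":[-37.3,29.8,0],"dr":[0,0,0]}
    - {"translation":[-37.3,29.8,0],"dr":[0,0,0]}

```text
time_s: 2.4
tcp_pos: [0.4236, 0.1918, 0.2315]
tool_rot: [3.141, -0.0, 1.575]
force: [-0.0, 0.7, 0.2]
grip_width: 1.001
grasp_force: 0.0
```

>>> jog_arm:
  plan:
    - {"translation":[-37.3,29.8,0],"dr":[0,0,0]}
    - {"translation":[-37.3,29.8,0],"dr":[0,0,0]}
    - {"translation":[-37.3,29.8,0],"dr":[0,0,0]}
    - {"translation":[-37.3,29.8,0],"dr":[0,0,0]}
    - {"translation":[-37.3,29.8,0],"dr":[0,0,0]}
    - {"translation":[-37.3,29.8,0],"dr":[0,0,0]}
    - {"translation":[-37.3,29.8,0],"dr":[0,0,0]}
    - {"translation":[-37.3,29.8,0],"dr":[0,0,0]}

```text
time_s: 3.4
tcp_pos: [0.6621, -0.1066, 0.2312]
tool_rot: [3.141, -0.0, 1.574]
force: [0.4, 0.3, 0.8]
grip_width: 1.0
grasp_force: 0.0
```

>>> jog_arm:
  plan:
    - {"translation":[1,-1,40],"dr":[0,0,0]}
    - {"translation":[0,0,40],"dr":[0,0,0]}
    - {"translation":[0,0,40],"dr":[0,0,0]}
    - {"translation":[0,0,40],"dr":[0,0,0]}
    - {"translation":[0,0,30],"dr":[0,0,0]}
    - {"translation":[0,0,25],"dr":[0,0,0]}
    - {"translation":[0,0,11],"dr":[0,0,0]}
    - {"translation":[0,0,0],"dr":[0,0,0]}

```text
time_s: 4.4
tcp_pos: [0.6598, -0.1042, 0.0048]
tool_rot: [-3.14, -0.0, 1.572]
force: [0.2, -0.2, -0.4]
grip_width: 0.998
grasp_force: 0.0
```

>>> jog_arm:
  plan:
    - {"translation":[0,0,0],"dr":[0,0,0]}
    - {"translation":[0,0,0],"dr":[0,0,0]}
    - {"translation":[0,0,0],"dr":[0,0,0]}
    - {"translation":[0,0,0],"dr":[0,0,0]}
    - {"translation":[0,0,0],"dr":[0,0,0]}
    - {"translation":[0,0,0],"dr":[0,0,0]}
    - {"translation":[0,0,0],"dr":[0,0,0]}
    - {"translation":[0,0,0],"dr":[0,0,0]}
  jaw: -1
  newtons: 40

```text
time_s: 5.4
tcp_pos: [0.6613, -0.1044, 0.0071]
tool_rot: [3.139, 0.001, 1.571]
force: [-0.3, -0.8, 6.5]
grip_width: 0.688
grasp_force: 44.3
```

>>> jog_arm:
  plan:
    - {"translation":[0,0,-10],"dr":[0,0,0]}
    - {"translation":[0,0,-20],"dr":[0,0,0]}
    - {"translation":[0,0,-30],"dr":[0,0,0]}
    - {"translation":[0,0,-35],"dr":[0,0,0]}
    - {"translation":[0,0,-35],"dr":[0,0,0]}
    - {"translation":[0,0,-35],"dr":[0,0,0]}
    - {"translation":[0,0,-25],"dr":[0,0,0]}
    - {"translation":[0,0,-10],"dr":[0,0,0]}

```text
time_s: 6.4
tcp_pos: [0.6604, -0.1043, 0.207]
tool_rot: [3.14, 0.0, 1.571]
force: [-0.4, 0.1, -4.0]
grip_width: 0.692
grasp_force: 44.1
```

>>> jog_arm:
  plan:
    - {"translation":[20,-3,0],"dr":[0,0,0]}
    - {"translation":[50,-8,0],"dr":[0,0,0]}
    - {"translation":[60,-9,0],"dr":[0,0,0]}
    - {"translation":[60,-9,0],"dr":[0,0,0]}
    - {"translation":[60,-9,0],"dr":[0,0,0]}
    - {"translation":[60,-9,0],"dr":[0,0,0]}
    - {"translation":[40,-7,0],"dr":[0,0,0]}
    - {"translation":[18,-3,0],"dr":[0,0,0]}

```text
time_s: 7.4
tcp_pos: [0.6012, 0.2667, 0.2035]
tool_rot: [-3.139, 0.001, 1.574]
force: [0.4, -1.7, -2.9]
grip_width: 0.689
grasp_force: 44.0
```

>>> jog_arm:
  plan:
    - {"translation":[0,0,15],"dr":[0,0,0]}
    - {"translation":[0,0,40],"dr":[0,0,0]}
    - {"translation":[0,0,45],"dr":[0,0,0]}
    - {"translation":[0,0,40],"dr":[0,0,0]}
    - {"translation":[0,0,25],"dr":[0,0,0]}
    - {"translation":[0,0,12],"dr":[0,0,0]}
    - {"translation":[0,0,5],"dr":[0,0,0]}
    - {"translation":[0,0,0],"dr":[0,0,0]}

```text
time_s: 8.4
tcp_pos: [0.6036, 0.2635, 0.0238]
tool_rot: [3.141, -0.0, 1.57]
force: [0.0, 0.2, -2.8]
grip_width: 0.689
grasp_force: 44.1
```

```bash
python3 - <<'E'
from h import *
for n in("top","side"):
    c=optics.capture(n); x,y=((211,176) if n=="top" else (321,160)); im=c["img"][y-60:y+60,x-50:x+50]
    (globals().setdefault("L",[])).append(cv2.resize(im,(400,480)))
cv2.imwrite("pics/rd1.png",np.hstack(L)); s=get_obs(); print(s["tcp_pos"],s["tool_rot"],s["force"])
E
```

```text
[0.60393783 0.26396406 0.02453901] [ 3.13974801e+00 -7.71078202e-04  1.57071058e+00] [ 0.4098547   1.07291913 -3.47577751]
```

View pics/rd1.png

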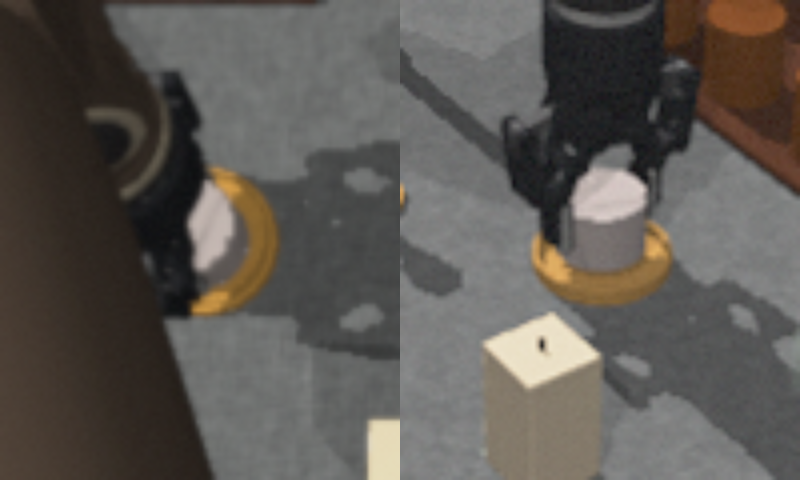

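The riser, at about (605,220) in the side half, hangs upright about 14 mm above the dish and is centred. I'll lower it and release.

>>> jog_arm:
  plan:
    - {"translation":[0,0,6],"dr":[0,0,0]}
    - {"translation":[0,0,3],"dr":[0,0,0]}
    - {"translation":[0,0,2],"dr":[0,0,0]}
    - {"translation":[0,0,1],"dr":[0,0,0]}
    - {"translation":[0,0,1],"dr":[0,0,0]}
    - {"translation":[0,0,0],"dr":[0,0,0]}
    - {"translation":[0,0,0],"dr":[0,0,0]}
    - {"translation":[0,0,0],"dr":[0,0,0]}

```text
time_s: 9.5
tcp_pos: [0.6031, 0.2638, 0.0111]
tool_rot: [3.141, -0.0, 1.571]
force: [-4.6, -2.0, 6.2]
grip_width: 0.693
grasp_force: 44.9
```

>>> jog_arm:
  plan:
    - {"translation":[0,0,0],"dr":[0,0,0]}
    - {"translation":[0,0,0],"dr":[0,0,0]}
    - {"translation":[0,0,0],"dr":[0,0,0]}
    - {"translation":[0,0,0],"dr":[0,0,0]}
    - {"translation":[0,0,-20],"dr":[0,0,0]}
    - {"translation":[0,0,-50],"dr":[0,0,0]}
    - {"translation":[0,0,-60],"dr":[0,0,0]}
    - {"translation":[0,0,-60],"dr":[0,0,0]}
  jaw: 1

```text
time_s: 10.5
tcp_pos: [0.6029, 0.2636, 0.202]
tool_rot: [-3.142, -0.0, 1.571]
force: [0.7, 0.1, -0.9]
grip_width: 0.999
grasp_force: 0.0
```

>>> jog_arm:
  plan:
    - {"translation":[-44,-6.8,0],"dr":[0,0,0]}
    - {"translation":[-44,-6.8,0],"dr":[0,0,0]}
    - {"translation":[-44,-6.8,0],"dr":[0,0,0]}
    - {"translation":[-44,-6.8,0],"dr":[0,0,0]}
    - {"translation":[-44,-6.8,0],"dr":[0,0,0]}
    - {"translation":[-44,-6.8,0],"dr":[0,0,0]}
    - {"translation":[-44,-6.8,0],"dr":[0,0,0]}
    - {"translation":[-44,-6.8,0],"dr":[0,0,0]}

```text
time_s: 11.5
tcp_pos: [0.5485, -0.0896, 0.2004]
tool_rot: [3.141, 0.0, 1.571]
force: [-0.2, -0.6, -0.1]
grip_width: 1.004
grasp_force: 0.0
```

>>> jog_arm:
  plan:
    - {"translation":[-44,-6.8,0],"dr":[0,0,0]}
    - {"translation":[-44,-6.8,0],"dr":[0,0,0]}
    - {"translation":[-44,-6.8,0],"dr":[0,0,0]}
    - {"translation":[-44,-6.8,0],"dr":[0,0,0]}
    - {"translation":[-44,-6.8,0],"dr":[0,0,0]}
    - {"translation":[-44,-6.8,0],"dr":[0,0,0]}
    - {"translation":[-44,-6.8,0],"dr":[0,0,0]}
    - {"translation":[-44,-6.8,0],"dr":[0,0,0]}

```text
time_s: 12.5
tcp_pos: [0.4941, -0.4417, 0.2003]
tool_rot: [3.141, 0.0, 1.571]
force: [0.9, 1.4, 1.0]
grip_width: 0.998
grasp_force: 0.0
```

```bash
python3 - <<'E'
from h import *
from t import tops
c=optics.capture("top"); cv2.imwrite("pics/a.png",c["img"])
tops(c,(("riser",(211,172),22,.044,130),))
c2=optics.capture("side"); cv2.imwrite("pics/rd2.png",np.hstack([cv2.resize(c["img"][126:226,161:261],(400,400)),cv2.resize(c2["img"][110:210,271:371],(400,400))]))
hsv=cv2.cvtColor(c["img"],cv2.COLOR_BGR2HSV); P=cast(c,blob(c,cv2.inRange(hsv,(10,100,90),(28,255,255)),(211,176))[:,0].astype(float),.012);print(rect(P))
print(get_obs()["tcp_pos"])
E
```

```text
riser [598.1 263.   86.7  74.1  -6.5] [593.5 259.2]
[605.2 264.4  91.2  89.2 -24.1]
[ 0.49318943 -0.44404149  0.1992013 ]
```

View pics/rd2.png

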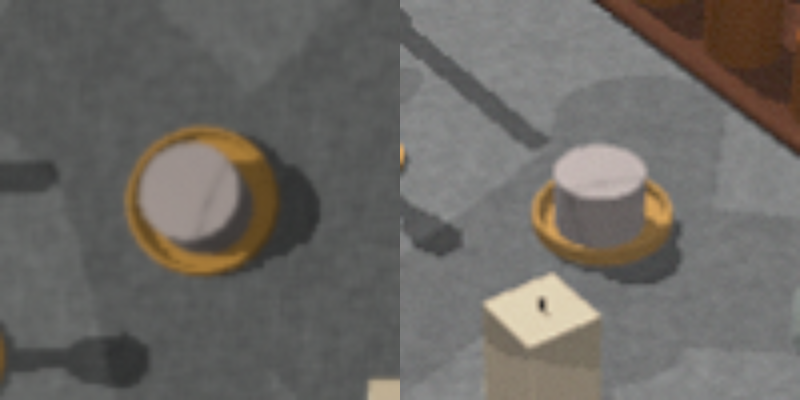

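The riser sits flat in the dish. Its top is centred at about (208,174) in the top image.

```bash
python3 - <<'E'
from h import *
c=optics.capture("top");print(cast(c,[(208.2,173.6)],.044)); print(get_obs()["tcp_pos"])
E
```

```text
[[0.60155453 0.26195847 0.044     ]]
[ 0.49364587 -0.44205645  0.19943989]
```

>>> jog_arm:
  plan:
    - {"translation":[0,0,20],"dr":[0,0,0]}
    - {"translation":[0,0,40],"dr":[0,0,0]}
    - {"translation":[0,0,40],"dr":[0,0,0]}
    - {"translation":[0,0,30],"dr":[0,0,0]}
    - {"translation":[0,0,20],"dr":[0,0,0]}
    - {"translation":[0,0,10],"dr":[0,0,0]}
    - {"translation":[0,0,0],"dr":[0,0,0]}
    - {"translation":[0,0,0],"dr":[0,0,0]}

```text
time_s: 13.65
tcp_pos: [0.495, -0.4404, 0.0415]
tool_rot: [3.14, 0.001, 1.571]
force: [-0.3, 0.6, -0.0]
grip_width: 1.001
grasp_force: 0.0
```

>>> jog_arm:
  plan:
    - {"translation":[0,0,0],"dr":[0,0,0]}
    - {"translation":[0,0,0],"dr":[0,0,0]}
    - {"translation":[0,0,0],"dr":[0,0,0]}
    - {"translation":[0,0,0],"dr":[0,0,0]}
    - {"translation":[0,0,0],"dr":[0,0,0]}
    - {"translation":[0,0,0],"dr":[0,0,0]}
    - {"translation":[0,0,0],"dr":[0,0,0]}
    - {"translation":[0,0,0],"dr":[0,0,0]}
  jaw: -1
  newtons: 30

```text
time_s: 14.65
tcp_pos: [0.4945, -0.4405, 0.0408]
tool_rot: [3.141, 0.001, 1.571]
force: [-0.8, 0.7, 5.2]
grip_width: 0.461
grasp_force: 30.4
```

>>> jog_arm:
  plan:
    - {"translation":[0,0,-5],"dr":[0,0,0]}
    - {"translation":[0,0,-15],"dr":[0,0,0]}
    - {"translation":[0,0,-30],"dr":[0,0,0]}
    - {"translation":[0,0,-40],"dr":[0,0,0]}
    - {"translation":[0,0,-40],"dr":[0,0,0]}
    - {"translation":[0,0,-40],"dr":[0,0,0]}
    - {"translation":[0,0,-20],"dr":[0,0,0]}
    - {"translation":[0,0,-10],"dr":[0,0,0]}

```text
time_s: 15.65
tcp_pos: [0.4947, -0.4404, 0.2424]
tool_rot: [3.14, 0.002, 1.571]
force: [-0.4, -0.6, -0.7]
grip_width: 0.457
grasp_force: 30.4
```

>>> jog_arm:
  plan:
    - {"translation":[13,2,0],"dr":[0,0,0]}
    - {"translation":[35,6,0],"dr":[0,0,0]}
    - {"translation":[50,8,0],"dr":[0,0,0]}
    - {"translation":[50,8,0],"dr":[0,0,0]}
    - {"translation":[50,8,0],"dr":[0,0,0]}
    - {"translation":[50,8,0],"dr":[0,0,0]}
    - {"translation":[50,7,0],"dr":[0,0,0]}
    - {"translation":[50,7,0],"dr":[0,0,0]}

```text
time_s: 16.65
tcp_pos: [0.5474, -0.0897, 0.2389]
tool_rot: [-3.139, -0.001, 1.571]
force: [0.6, 0.2, -1.0]
grip_width: 0.458
grasp_force: 30.4
```

>>> jog_arm:
  plan:
    - {"translation":[50,8,0],"dr":[0,0,0]}
    - {"translation":[50,8,0],"dr":[0,0,0]}
    - {"translation":[50,8,0],"dr":[0,0,0]}
    - {"translation":[50,8,0],"dr":[0,0,0]}
    - {"translation":[50,8,0],"dr":[0,0,0]}
    - {"translation":[50,8,0],"dr":[0,0,0]}
    - {"translation":[35,4,0],"dr":[0,0,0]}
    - {"translation":[20,2,0],"dr":[0,0,0]}

```text
time_s: 17.65
tcp_pos: [0.6012, 0.2648, 0.2386]
tool_rot: [-3.139, 0.001, 1.573]
force: [0.3, -0.9, -0.9]
grip_width: 0.461
grasp_force: 30.4
```

>>> jog_arm:
  plan:
    - {"translation":[0,0,10],"dr":[0,0,0]}
    - {"translation":[0,0,35],"dr":[0,0,0]}
    - {"translation":[0,0,45],"dr":[0,0,0]}
    - {"translation":[0,0,35],"dr":[0,0,0]}
    - {"translation":[0,0,15],"dr":[0,0,0]}
    - {"translation":[0,0,6],"dr":[0,0,0]}
    - {"translation":[0,0,0],"dr":[0,0,0]}
    - {"translation":[0,0,0],"dr":[0,0,0]}

```text
time_s: 18.65
tcp_pos: [0.6032, 0.2631, 0.0959]
tool_rot: [3.139, -0.001, 1.571]
force: [-0.6, -0.5, -1.1]
grip_width: 0.463
grasp_force: 30.5
```

```bash
python3 - <<'E'
from h import *
c2=optics.capture("side"); cv2.imwrite("pics/rd3.png",cv2.resize(c2["img"][80:200,261:381],(480,480)))
print(get_obs()["tcp_pos"],get_obs()["force"])
E
```

```text
[0.60311646 0.26307016 0.09576986] [ 0.32040159  0.46982695 -1.55941365]
```

View pics/rd3.png

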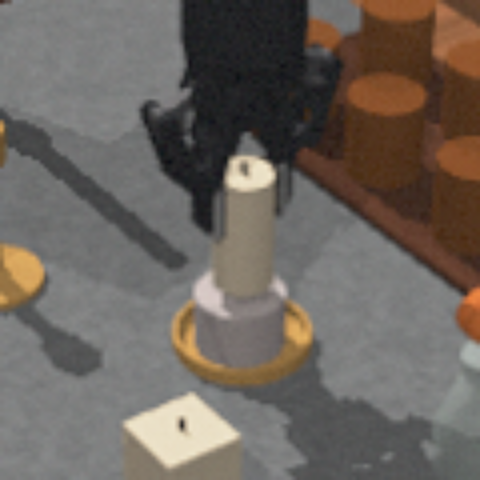

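The slim candle, at about (245,225), hangs roughly 10 mm above the riser and is centred on it. I'll lower it.

>>> jog_arm:
  plan:
    - {"translation":[0,0,5],"dr":[0,0,0]}
    - {"translation":[0,0,3],"dr":[0,0,0]}
    - {"translation":[0,0,2],"dr":[0,0,0]}
    - {"translation":[0,0,1],"dr":[0,0,0]}
    - {"translation":[0,0,0],"dr":[0,0,0]}
    - {"translation":[0,0,0],"dr":[0,0,0]}
    - {"translation":[0,0,0],"dr":[0,0,0]}
    - {"translation":[0,0,0],"dr":[0,0,0]}

```text
time_s: 19.7
tcp_pos: [0.6022, 0.2628, 0.0848]
tool_rot: [3.141, -0.001, 1.571]
force: [-3.7, -1.5, 7.3]
grip_width: 0.459
grasp_force: 31.3
```

Contact. Release and rise.

>>> jog_arm:
  plan:
    - {"translation":[0,0,0],"dr":[0,0,0]}
    - {"translation":[0,0,0],"dr":[0,0,0]}
    - {"translation":[0,0,0],"dr":[0,0,0]}
    - {"translation":[0,0,0],"dr":[0,0,0]}
    - {"translation":[0,0,0],"dr":[0,0,0]}
    - {"translation":[0,0,-20],"dr":[0,0,0]}
    - {"translation":[0,0,-55],"dr":[0,0,0]}
    - {"translation":[0,0,-60],"dr":[0,0,0]}
  jaw: 1

```text
time_s: 20.7
tcp_pos: [0.6018, 0.2625, 0.2189]
tool_rot: [-3.14, 0.001, 1.571]
force: [0.6, 0.1, -0.1]
grip_width: 0.998
grasp_force: 0.0
```

>>> jog_arm:
  plan:
    - {"translation":[-20,-20,0],"dr":[0,0,0]}
    - {"translation":[-30,-30,0],"dr":[0,0,0]}
    - {"translation":[-30,-30,0],"dr":[0,0,0]}
    - {"translation":[-30,-30,0],"dr":[0,0,0]}
    - {"translation":[-20,-20,0],"dr":[0,0,0]}
    - {"translation":[-10.5,-12.5,0],"dr":[0,0,0]}
    - {"translation":[0,0,10],"dr":[0,0,0]}
    - {"translation":[0,0,20],"dr":[0,0,0]}

```text
time_s: 21.7
tcp_pos: [0.4611, 0.123, 0.1881]
tool_rot: [3.14, -0.001, 1.571]
force: [0.1, -0.1, -0.5]
grip_width: 1.001
grasp_force: 0.0
```

```bash
python3 - <<'E'
from h import *
from t import tops
c=optics.capture("top"); c2=optics.capture("side")
cv2.imwrite("pics/rd4.png",np.hstack([cv2.resize(c["img"][126:226,161:261],(400,400)),cv2.resize(c2["img"][90:190,271:371],(400,400))]))
tops(c,(("slim",(203,168),18,.124,165),))
print(get_obs()["tcp_pos"])
E
```

```text
Traceback (most recent call last):
  File "t.py", line 6, in tops
    P=cast(c,blob(c,m,s,r)[:,0].astype(float),z); print(n,rect(P),np.round(P[:,:2].mean(0)*1000,1))
             ~~~~^^^^^^^^^
  File "h.py", line 11, in blob
    return max(cs,key=cv2.contourArea)
ValueError: max() iterable argument is empty
```

View pics/rd4.png

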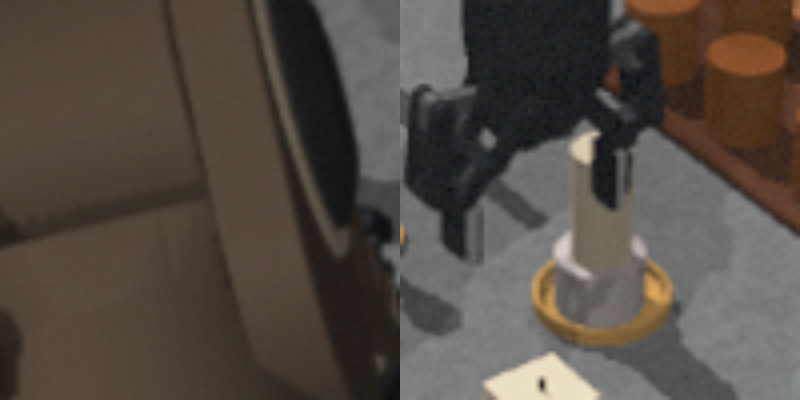

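The slim candle stands upright on the riser, at about (600,200) in the side half. The square candle is next.

>>> jog_arm:
  plan:
    - {"translation":[0,-1,30],"dr":[0,0,0]}
    - {"translation":[0,0,40],"dr":[0,0,0]}
    - {"translation":[0,0,35],"dr":[0,0,0]}
    - {"translation":[0,0,25],"dr":[0,0,0]}
    - {"translation":[0,0,10],"dr":[0,0,0]}
    - {"translation":[0,0,3],"dr":[0,0,0]}
    - {"translation":[0,0,0],"dr":[0,0,0]}
    - {"translation":[0,0,0],"dr":[0,0,0]}

```text
time_s: 22.8
tcp_pos: [0.4596, 0.1225, 0.0463]
tool_rot: [3.14, -0.0, 1.571]
force: [-0.1, -0.1, -0.8]
grip_width: 0.994
grasp_force: 0.0
```

>>> jog_arm:
  plan:
    - {"translation":[0,0,0],"dr":[0,0,0]}
    - {"translation":[0,0,0],"dr":[0,0,0]}
    - {"translation":[0,0,0],"dr":[0,0,0]}
    - {"translation":[0,0,0],"dr":[0,0,0]}
    - {"translation":[0,0,0],"dr":[0,0,0]}
    - {"translation":[0,0,0],"dr":[0,0,0]}
    - {"translation":[0,0,0],"dr":[0,0,0]}
    - {"translation":[0,0,0],"dr":[0,0,0]}
  jaw: -1
  newtons: 40

```text
time_s: 23.8
tcp_pos: [0.4592, 0.1223, 0.0457]
tool_rot: [3.141, -0.0, 1.571]
force: [-0.6, -0.4, 6.0]
grip_width: 0.581
grasp_force: 41.6
```

>>> jog_arm:
  plan:
    - {"translation":[0,0,-5],"dr":[0,0,0]}
    - {"translation":[0,0,-20],"dr":[0,0,0]}
    - {"translation":[0,0,-30],"dr":[0,0,0]}
    - {"translation":[0,0,-30],"dr":[0,0,0]}
    - {"translation":[0,0,-15],"dr":[0,0,0]}
    - {"translation":[-10,0,0],"dr":[0,0,0]}
    - {"translation":[-25,1,0],"dr":[0,0,0]}
    - {"translation":[-36,1,0],"dr":[0,0,0]}

```text
time_s: 24.8
tcp_pos: [0.4599, 0.0504, 0.1436]
tool_rot: [-3.139, 0.0, 1.572]
force: [1.5, -0.9, -1.5]
grip_width: 0.581
grasp_force: 42.0
```

>>> jog_arm:
  plan:
    - {"translation":[-45,2,0],"dr":[0,0,0]}
    - {"translation":[-45,2,0],"dr":[0,0,0]}
    - {"translation":[-35,1,0],"dr":[0,0,0]}
    - {"translation":[-25,1,0],"dr":[0,0,0]}
    - {"translation":[0,0,0],"dr":[0,0,9]}
    - {"translation":[0,0,0],"dr":[0,0,9]}
    - {"translation":[0,0,0],"dr":[0,0,9]}
    - {"translation":[0,0,0],"dr":[0,0,9]}

```text
time_s: 25.8
tcp_pos: [0.4657, -0.0992, 0.1434]
tool_rot: [-3.139, 0.001, 0.937]
force: [-0.3, 0.6, -1.8]
grip_width: 0.576
grasp_force: 41.9
```

>>> jog_arm:
  plan:
    - {"translation":[0,0,20],"dr":[0,0,0]}
    - {"translation":[0,0,30],"dr":[0,0,0]}
    - {"translation":[0,0,20],"dr":[0,0,0]}
    - {"translation":[0,0,10],"dr":[0,0,0]}
    - {"translation":[0,0,4],"dr":[0,0,0]}
    - {"translation":[0,0,0],"dr":[0,0,0]}
    - {"translation":[0,0,0],"dr":[0,0,0]}
    - {"translation":[0,0,0],"dr":[0,0,0]}

```text
time_s: 26.8
tcp_pos: [0.4673, -0.0988, 0.0619]
tool_rot: [3.141, -0.0, 0.943]
force: [0.3, 0.7, -1.8]
grip_width: 0.581
grasp_force: 41.9
```

```bash
python3 - <<'E'
from h import *
c2=optics.capture("side"); cv2.imwrite("pics/sq1.png",cv2.resize(c2["img"][180:300,308:428],(480,480)))
print(get_obs()["tcp_pos"],get_obs()["force"])
E
```

```text
[ 0.46722056 -0.09877052  0.06181536] [-0.62355771  0.64170858 -1.17031914]
```

View pics/sq1.png

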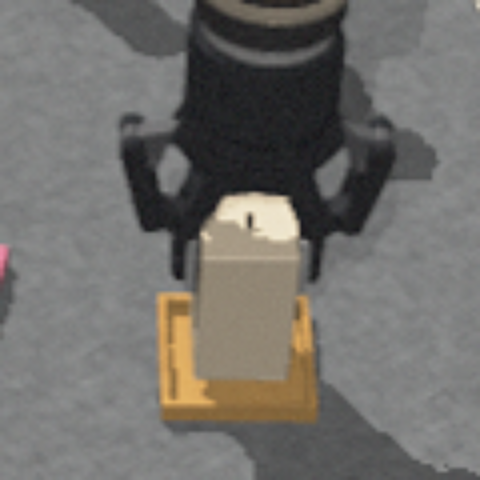

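The candle, at about (248,310), is over the middle of the dish and in line with its sides. Lower it 12 mm and release.

>>> jog_arm:
  plan:
    - {"translation":[0,0,6],"dr":[0,0,0]}
    - {"translation":[0,0,3],"dr":[0,0,0]}
    - {"translation":[0,0,2],"dr":[0,0,0]}
    - {"translation":[0,0,1],"dr":[0,0,0]}
    - {"translation":[0,0,0.5],"dr":[0,0,0]}
    - {"translation":[0,0,0],"dr":[0,0,0]}
    - {"translation":[0,0,0],"dr":[0,0,0]}
    - {"translation":[0,0,0],"dr":[0,0,0]}

```text
time_s: 27.85
tcp_pos: [0.4667, -0.0987, 0.0497]
tool_rot: [3.141, -0.0, 0.943]
force: [-3.4, 0.8, 7.3]
grip_width: 0.579
grasp_force: 42.9
```

>>> jog_arm:
  plan:
    - {"translation":[0,0,0],"dr":[0,0,0]}
    - {"translation":[0,0,0],"dr":[0,0,0]}
    - {"translation":[0,0,0],"dr":[0,0,0]}
    - {"translation":[0,0,0],"dr":[0,0,0]}
    - {"translation":[0,0,0],"dr":[0,0,0]}
    - {"translation":[0,0,-20],"dr":[0,0,0]}
    - {"translation":[0,0,-50],"dr":[0,0,0]}
    - {"translation":[0,0,-50],"dr":[0,0,0]}
  jaw: 1

```text
time_s: 28.85
tcp_pos: [0.4664, -0.0987, 0.1698]
tool_rot: [-3.141, 0.0, 0.942]
force: [0.3, -0.4, 0.8]
grip_width: 0.998
grasp_force: 0.0
```

>>> jog_arm:
  plan:
    - {"translation":[0,0,0],"dr":[0,0,8]}
    - {"translation":[0,0,0],"dr":[0,0,8]}
    - {"translation":[-36,19,0],"dr":[0,0,0]}
    - {"translation":[-40,21,0],"dr":[0,0,0]}
    - {"translation":[-40,21,0],"dr":[0,0,0]}
    - {"translation":[-40,21,0],"dr":[0,0,0]}
    - {"translation":[-32,16,0],"dr":[0,0,0]}
    - {"translation":[-20,10,0],"dr":[0,0,0]}

```text
time_s: 29.85
tcp_pos: [0.3686, -0.3133, 0.1687]
tool_rot: [3.142, 0.0, 0.662]
force: [0.2, 0.2, -0.6]
grip_width: 1.003
grasp_force: 0.0
```

```bash
python3 - <<'E'
from h import *
c=optics.capture("top"); c2=optics.capture("side")
cv2.imwrite("pics/sq2.png",np.hstack([cv2.resize(c["img"][140:300,300:500],(400,400)),cv2.resize(c2["img"][180:300,308:428],(400,400))]))
print(get_obs()["tcp_pos"],get_obs()["tool_rot"])
E
```

```text
[ 0.36863308 -0.31343527  0.16864581] [3.14158961e+00 3.60997830e-04 6.60248356e-01]
```

View pics/sq2.png

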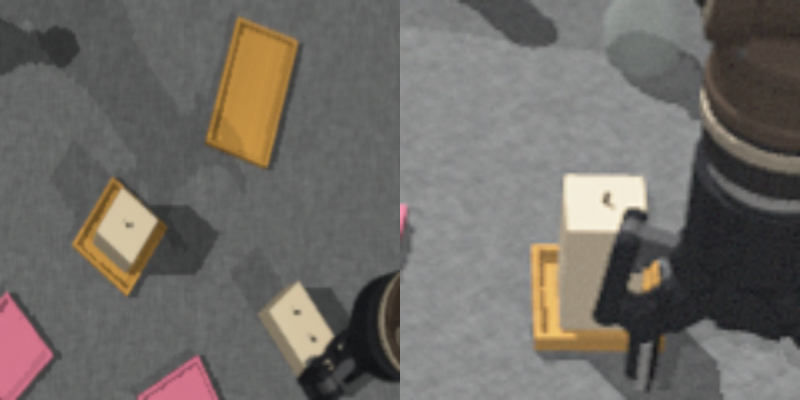

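The square candle stands in its dish, at about (128,228) in the left half. Now I'll grip the oblong candle.

>>> jog_arm:
  plan:
    - {"translation":[2,0,20],"dr":[0,0,0]}
    - {"translation":[0,0,40],"dr":[0,0,0]}
    - {"translation":[0,0,40],"dr":[0,0,0]}
    - {"translation":[0,0,30],"dr":[0,0,0]}
    - {"translation":[0,0,15],"dr":[0,0,0]}
    - {"translation":[0,0,7],"dr":[0,0,0]}
    - {"translation":[0,0,0],"dr":[0,0,0]}
    - {"translation":[0,0,0],"dr":[0,0,0]}

```text
time_s: 30.95
tcp_pos: [0.3717, -0.3112, 0.0179]
tool_rot: [3.14, -0.0, 0.663]
force: [-0.3, -0.3, -0.3]
grip_width: 0.999
grasp_force: 0.0
```

>>> jog_arm:
  plan:
    - {"translation":[0,0,0],"dr":[0,0,0]}
    - {"translation":[0,0,0],"dr":[0,0,0]}
    - {"translation":[0,0,0],"dr":[0,0,0]}
    - {"translation":[0,0,0],"dr":[0,0,0]}
    - {"translation":[0,0,0],"dr":[0,0,0]}
    - {"translation":[0,0,0],"dr":[0,0,0]}
    - {"translation":[0,0,0],"dr":[0,0,0]}
    - {"translation":[0,0,0],"dr":[0,0,0]}
  jaw: -1
  newtons: 50

```text
time_s: 31.95
tcp_pos: [0.3713, -0.311, 0.0173]
tool_rot: [3.141, -0.0, 0.663]
force: [0.2, -0.1, 4.9]
grip_width: 0.519
grasp_force: 52.0
```

>>> jog_arm:
  plan:
    - {"translation":[0,0,-10],"dr":[0,0,0]}
    - {"translation":[0,0,-30],"dr":[0,0,0]}
    - {"translation":[0,0,-35],"dr":[0,0,0]}
    - {"translation":[0,0,-25],"dr":[0,0,0]}
    - {"translation":[0,0,0],"dr":[0,0,7]}
    - {"translation":[0,0,0],"dr":[0,0,9]}
    - {"translation":[0,0,0],"dr":[0,0,10]}
    - {"translation":[0,0,0],"dr":[0,0,10]}

```text
time_s: 32.95
tcp_pos: [0.3706, -0.3102, 0.1166]
tool_rot: [-3.141, 0.001, 0.029]
force: [-0.3, -0.6, -4.0]
grip_width: 0.524
grasp_force: 51.8
```

>>> jog_arm:
  plan:
    - {"translation":[0,0,0],"dr":[0,0,10]}
    - {"translation":[0,0,0],"dr":[0,0,10]}
    - {"translation":[24,-14,0],"dr":[0,0,0]}
    - {"translation":[42,-24.5,0],"dr":[0,0,0]}
    - {"translation":[48,-28,0],"dr":[0,0,0]}
    - {"translation":[48,-28,0],"dr":[0,0,0]}
    - {"translation":[35,-20.5,0],"dr":[0,0,0]}
    - {"translation":[15,-8.7,0],"dr":[0,0,0]}

```text
time_s: 33.95
tcp_pos: [0.6125, -0.2573, 0.1156]
tool_rot: [-3.141, 0.002, -0.312]
force: [-1.1, -0.4, -2.8]
grip_width: 0.521
grasp_force: 51.8
```

>>> jog_arm:
  plan:
    - {"translation":[0,0,15],"dr":[0,0,0]}
    - {"translation":[0,0,30],"dr":[0,0,0]}
    - {"translation":[0,0,25],"dr":[0,0,0]}
    - {"translation":[0,0,10],"dr":[0,0,0]}
    - {"translation":[0,0,5],"dr":[0,0,0]}
    - {"translation":[0,0,0],"dr":[0,0,0]}
    - {"translation":[0,0,0],"dr":[0,0,0]}
    - {"translation":[0,0,0],"dr":[0,0,0]}

```text
time_s: 34.95
tcp_pos: [0.6113, -0.2587, 0.0327]
tool_rot: [3.141, -0.001, -0.314]
force: [-0.9, -0.7, -4.0]
grip_width: 0.524
grasp_force: 51.8
```

```bash
python3 - <<'E'
from h import *
c2=optics.capture("side"); cv2.imwrite("pics/ob1.png",cv2.resize(c2["img"][220:340,408:528],(480,480)))
print(get_obs()["tcp_pos"],get_obs()["tool_rot"],get_obs()["force"])
E
```

```text
[ 0.61125721 -0.25867006  0.03247457] [ 3.14148327e+00 -1.07729967e-03 -3.14099158e-01] [ 0.31425871 -0.0344458  -3.19415228]
```

View pics/ob1.png

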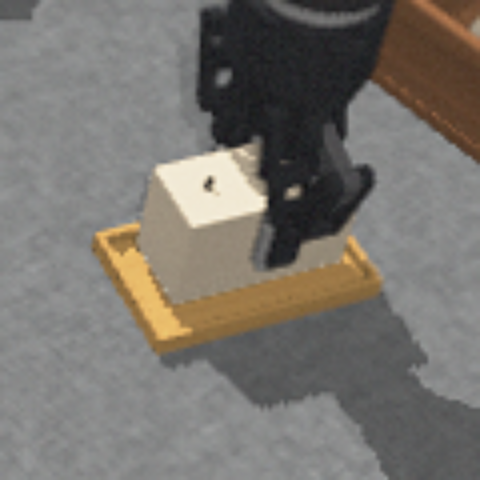

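The oblong candle hovers over its dish, with its underside along (170,300)-(345,265), and is in line with the sides. Lower it.

>>> jog_arm:
  plan:
    - {"translation":[0,0,6],"dr":[0,0,0]}
    - {"translation":[0,0,3],"dr":[0,0,0]}
    - {"translation":[0,0,1.5],"dr":[0,0,0]}
    - {"translation":[0,0,1],"dr":[0,0,0]}
    - {"translation":[0,0,0.5],"dr":[0,0,0]}
    - {"translation":[0,0,0],"dr":[0,0,0]}
    - {"translation":[0,0,0],"dr":[0,0,0]}
    - {"translation":[0,0,0],"dr":[0,0,0]}

```text
time_s: 36.0
tcp_pos: [0.6106, -0.2584, 0.0213]
tool_rot: [3.142, -0.0, -0.314]
force: [-4.8, 3.3, 8.6]
grip_width: 0.521
grasp_force: 53.1
```

>>> jog_arm:
  plan:
    - {"translation":[0,0,0],"dr":[0,0,0]}
    - {"translation":[0,0,0],"dr":[0,0,0]}
    - {"translation":[0,0,0],"dr":[0,0,0]}
    - {"translation":[0,0,0],"dr":[0,0,0]}
    - {"translation":[0,0,0],"dr":[0,0,0]}
    - {"translation":[0,0,-20],"dr":[0,0,0]}
    - {"translation":[0,0,-50],"dr":[0,0,0]}
    - {"translation":[0,0,-60],"dr":[0,0,0]}
  jaw: 1

```text
time_s: 37.0
tcp_pos: [0.6101, -0.2582, 0.1499]
tool_rot: [-3.141, 0.003, -0.314]
force: [1.5, -0.6, 0.3]
grip_width: 0.997
grasp_force: 0.0
```

>>> jog_arm:
  plan:
    - {"translation":[-50,20,-20],"dr":[0,0,0]}
    - {"translation":[-50,20,-20],"dr":[0,0,0]}
    - {"translation":[-50,20,0],"dr":[0,0,0]}
    - {"translation":[-50,20,0],"dr":[0,0,0]}
    - {"translation":[-50,20,0],"dr":[0,0,0]}
    - {"translation":[-50,20,0],"dr":[0,0,0]}
    - {"translation":[0,0,0],"dr":[0,0,0]}
    - {"translation":[0,0,0],"dr":[0,0,0]}

```text
time_s: 38.0
tcp_pos: [0.2889, -0.2803, 0.1902]
tool_rot: [3.141, -0.001, -0.315]
force: [0.2, -0.3, 0.4]
grip_width: 1.0
grasp_force: 0.0
```

```bash
python3 - <<'E'
from h import *
from t import tops
c=optics.capture("top"); c2=optics.capture("side")
tops(c,(("sqc",(361,234),20,.094,170),("obc",(427,176),36,.064,170),("slim",(203,168),22,.124,165)))
cv2.imwrite("pics/fin.png",np.hstack([cv2.resize(c["img"][100:300,170:470],(400,267)),cv2.resize(c2["img"][110:310,271:521],(400,320))[:267]]))
print(get_obs()["tcp_pos"])
E
```

```text
sqc [466.9 -98.2  51.3  47.6  54.3] [466.7 -97.6]
obc [ 608.8 -258.1   97.5   44.   -17.7] [ 607.9 -257.6]
slim [594.3 263.2  52.9  37.2 -23.8] [593.6 261. ]
[ 0.28946628 -0.28013682  0.18982607]
```

View pics/fin.png

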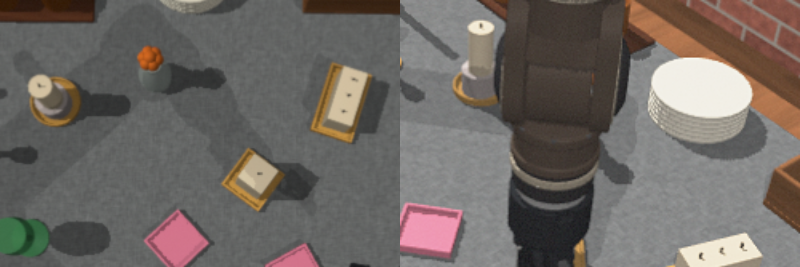

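The square candle is within 1 mm of its dish centre and the oblong within 2 mm, both in line. The slim candle's mask ran into the riser, so I'll check it by its top alone and then hand in.

```bash
python3 - <<'E'
from h import *
from t import tops
c=optics.capture("top")
for th in(175,180,185): tops(c,(("slim",(200,165),16,.124,th),))
print(cast(c,[(200,165)],.124))
E
```

```text
slim [601.9 259.3  36.3  35.2   2.9] [601.1 260.2]
slim [600.8 259.4  35.5  33.8 -89.4] [600.8 260.2]
slim [600.8 260.3  34.1  33.    2.7] [601.3 260. ]
[[0.59965451 0.25914793 0.124     ]]
```

```bash
python3 -c "
from cell import job
print(job.hand_in())"
```

```text
the job is handed in; nothing more can be done
None
```

The job is handed in at about 38 s of robot time: the riser is in the round dish with the slim candle on it, and the square and oblong candles stand in line in their own dishes; the camera puts every centre within about 5 mm, but the hand-in returned no verdict.

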